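# Fetch the dappen dish from behind the jars

### The arm

A 6-joint arm with a two-finger parallel gripper is mounted at the origin on a cart in front of the work surface, level with it; the furniture and walls round the work are solid. World frame = base frame: x ahead of the robot, y to its left, z up, the work surface at z = 0. Lengths are in m, angles in rad, forces in N, time in s.
With the tool pointing down it reaches from about 0.25 to 0.725 m from the base axis. Payload 4 kg.
Tool frame: the origin (TCP) lies at the very end of the fingers, on their centre line; the grasp point (between the pads) lies 19 mm behind it; z points along the fingers, y is the line along which they close (so a half turn about z gives the same grasp; the last joint's range is limited). The gripper opens to 85 mm and grips with 20 to 120 N. Pads are 22 mm wide; open, the fingers measure 114 mm over their backs; the gripper's body (76 mm by 85 mm) begins 54 mm behind the grasp point. The pads swing forward as they close: fully open they stand 13 mm farther back than shut.
Start: joints at [1.187, 0.241, 0.005, 1.335, 0, 1.571], TCP at [0.187, 0.464, 0.231] pointing down, gripper open.
Joint ranges: [-2.72, 2.72], [-1.05, 1.87], [-1.09, 1.28], [-1.99, 2.15], [-1.42, 1.44], [-3.14, 3.14]. Speed limits (rad/s): [2.79, 2.79, 3.14, 3.14, 3.14, 3.14].

### API

Orientations are given as a unit quaternion [x, y, z, w].
In Python, from workcell import telemetry, vision, workorder gives the robot as it stands.
- The arm moves only by the shell command python3 -m inch 'ROWS'. ROWS is JSON, a list of rows, each a list of 3 entries, a list of its own where there are three numbers: the turn, a rotation vector about the tool's x, y, z scaled (see below), then the shift along the tool's x, y, z scaled (see below), then the closure, from -1 (fully open) to 1 (shut). A call has 1 to 10 rows; each row shifts and turns the commanded pose from where the row before left it, along the tool's axes as they then stand; what a row does not reach is not made up. The controller multiplies each number of a shift by 0.3 m and each number of a turn by 360 degrees. A row lasts 1/12 s, in which the tool goes at most 41.7 mm and 7.16 degrees, less where a joint would pass 70% of its speed; a pose out of reach is approached as far as the arm can. A call with a number of a shift or a turn outside -1 to 1 is refused whole. A call with a gripper value outside its range is refused whole. The fingers move at their own pace and stop on an object; the grip force is fixed at half the most. Time passes only in rows, so rows that do not move let the fingers close. It gives the time, the measured TCP pose, the force, the opening and the grip force at its end, in the units of the state.
- telemetry.get_obs(): the state, without advancing time (a new reading comes with each control period).
- vision.camera(name): name is "scene" or "top" or "wrist"; returns a dict with "img" (480x640x3 uint8, red, green, blue), "fov_y" (degrees; the focal length in pixels is half the picture's height over the tangent of half this angle, whatever the lens; pixels are square), "cx", "cy" (the principal point, pixels), "D" ([k1, k2, p1, p2, k3] as OpenCV has them; the pictures are not rectified), "pose" (4x4, takes a point from camera to world coordinates). Camera axes: x right, y up, looking along -z (the intrinsics and any distortion apply to the point x, -y, -z); pixel columns grow to the right and rows downward; lengths in m; the calibration is good to about 2 mm. A picture is of the moment at which its call begins. There is no depth.
- workorder.job_done(): hands the job in; it is judged then, once.
The state is a dict: "clock": time; "joint_pos": joint angles; "joint_vel": joint speeds; "tau": joint torques, N m; "eef_pos": TCP position; "tool_rot": TCP orientation; "ft_force": force on the tool from outside, world axes, zero at the start; "ft_torque": the same for the moment, N m; "grip_width": finger opening in m; "grasp_force": force on a finger pad.
Only numpy, scipy, OpenCV 4.12 (cv2) and the standard library are available. Lean on these libraries where they do the work, as an engineer would, in place of code of your own. Each camera call takes 0.05 s, during which the arm holds its last target. There are 200 camera calls.

### The job

The little glass mixing dish stands in the back row of the grey tray, behind the white jar with the blue lid and the brown bottle with the black cap. Move both of these out onto the dark side mat first, then set the dish upright in the blue ring on the white mixing tile, and only after that stand the jar and the bottle back in the tray, each in the very place it came from. Keep everything upright, and leave the small yellow arch in the tray and the blue stone cast where they are.

Things in the scene. Friction and masses are not known exactly. Their poses are not given: they have to be found in the camera images.
- powder_jar: round white jar with a blue screw lid, 62 mm wide over most of its height (64 at the lid), 74 mm tall, about 0.1 kg; origin at the centre of its underside, z up. At the start it stands on one of the two large rings in the front row of the tray; which one varies. Where it stands at the start is where it must go back to.
- liquid_bottle: round brown bottle with a black cap, body 42 mm in diameter up to about 60 mm, cap 28 mm, 82 mm tall, about 0.08 kg; origin at the centre of its underside, z up. At the start it stands on the other large ring in the front row. Where it stands at the start is where it must go back to.
- dappen_dish: small pale blue glass mixing dish, round, waisted, 33 mm in diameter and 23 mm tall (grips like a plain 33 mm cylinder), about 35 g; origin at the centre of its underside, z up. At the start it stands on one of the two small rings in the back row of the tray, about 60 mm behind the front row, so that the tall jars stop a gripper from coming down on it.
- yellow_arch: small golden-yellow horseshoe-shaped wax arch with teeth, 34 x 42 mm, 10 mm tall; origin at the centre of its underside. Lies on the other small ring of the back row. Bystander: stays where it is.
- stone_cast: blue stone model of a dental arch, 58 x 67 mm, 33 mm tall, standing alone behind the work, to the right, under the front edge of a wire shelf that hangs 0.56 m above the worktop from x = 0.61 m on (tall wrists can strike it); origin at the centre of its underside. Bystander: stays where it is.
- tray: grey flat tray, fixed, 160 mm (x, front to back) by 180 mm (y; 198 over its lips); origin at the centre of its underside, x away from the robot, turned up to 0.2 rad. Floor 6 mm, rim 14 mm above the worktop, rim 4 mm thick. White rings on the floor: two of 69 mm diameter at x = -35, y = +-41 mm (front row), two of 40 mm at x = +25, y = +-41 mm (back row).
- side_mat: dark rubber mat, fixed, 200 mm (its x) by 120 mm (its y), 4 mm thick; origin at the centre of its underside. It lies to the left or to the right of the tray, the mixing tile on the other side.
- mixing_tile: white glazed square tile, fixed, 84 x 84 mm, 8 mm thick, with a blue ring of 46 mm diameter printed in the middle of its top; origin at the centre of its underside.
- mixing_tile_ring (a point): centre of the blue ring, on the top face of the mixing tile, 8 mm above the worktop
Not all that is in view belongs to the job. There is more than one size of the mixing_tile; the one meant has the size given above.

How it is judged:
On the way, in this order (a step that is already met when the one before it is completed fails the run):
1. jar and bottle both stand on the side mat, released, and the dish has not been moved from the tray (x of powder_jar in the frame of side_mat between -0.092 and 0.092 m and y of powder_jar in the frame of side_mat between -0.05 and 0.05 m and z of each of powder_jar, liquid_bottle in the frame of side_mat below 0.01 m and angle between each of powder_jar, liquid_bottle's own z axis and vertical below 0.12 rad and x of liquid_bottle in the frame of side_mat between -0.092 and 0.092 m and y of liquid_bottle in the frame of side_mat between -0.05 and 0.05 m and linear speed of each of powder_jar, liquid_bottle below 0.02 m/s and contact force between the fingers and powder_jar below 0.2 N and contact force between the fingers and liquid_bottle below 0.2 N and distance of dappen_dish from where it was at the start of the episode below 0.02 m), for 0.2 s.
2. the dish stands in the blue ring on the mixing tile, released, while jar and bottle still stand on the side mat (horizontal distance between dappen_dish and mixing_tile_ring below 0.012 m and height (world z) of dappen_dish between 0.004 and 0.014 m and angle between each of dappen_dish, powder_jar, liquid_bottle's own z axis and vertical below 0.12 rad and linear speed of dappen_dish below 0.02 m/s and contact force between the fingers and dappen_dish below 0.2 N and x of powder_jar in the frame of side_mat between -0.092 and 0.092 m and y of powder_jar in the frame of side_mat between -0.05 and 0.05 m and z of each of powder_jar, liquid_bottle in the frame of side_mat below 0.01 m and x of liquid_bottle in the frame of side_mat between -0.092 and 0.092 m and y of liquid_bottle in the frame of side_mat between -0.05 and 0.05 m), for 0.2 s.
At the end, for the whole second after the job is handed in: The dish stands upright on the tile within 12 mm of the centre of the blue ring; jar and bottle stand upright in the tray, each within 15 mm of its place at the start; yellow arch and stone cast are within 15 mm of theirs; all is released and at rest (horizontal distance between dappen_dish and mixing_tile_ring below 0.012 m and height (world z) of dappen_dish between 0.004 and 0.014 m and angle between each of dappen_dish, powder_jar, liquid_bottle's own z axis and vertical below 0.12 rad and distance of each of powder_jar, liquid_bottle, yellow_arch, stone_cast from where it was at the start of the episode below 0.015 m and linear speed of each of powder_jar, liquid_bottle, dappen_dish below 0.02 m/s and contact force between the fingers and powder_jar below 0.2 N and contact force between the fingers and liquid_bottle below 0.2 N and contact force between the fingers and dappen_dish below 0.2 N); the robot touches nothing.
It fails at once if jar, bottle or dish tipped by more than about 35 degrees (angle between any of powder_jar, liquid_bottle, dappen_dish's own z axis and vertical above 0.6 rad).
It fails at once if yellow arch or stone cast pushed by more than 15 mm or knocked over (distance of any of yellow_arch, stone_cast from where it was at the start of the episode above 0.015 m or angle between any of yellow_arch, stone_cast's own z axis and vertical above 0.6 rad).
It also fails if it takes over 109 s, if anything falls off the work surface, if the arm or the gripper's body presses on something with over 40 N, if the wrist force passes 120 N, or if a joint passes its speed limit or range.

## Working session

There is one attempt and no reset: what is moved stays moved. The work goes in short steps, Python scripts to look and compute and a shell command to move; the robot and the scene stay as the last step left them, time stands still between calls to the robot, and variables do not carry over. Pictures are saved under pics/ and viewed, at most 14 in all, crops included, and the job is handed in when it is done.

```bash
mkdir -p pics; ls
cat > h.py <<'E'
import numpy as np, cv2, json
from workcell import telemetry, vision, workorder
from scipy.spatial.transform import Rotation as R
def shot(n,tag):
    c=vision.camera(n); cv2.imwrite(f'pics/{tag}.png',c['img'][:,:,::-1]); np.save(f'pics/{tag}.npy',c,allow_pickle=True); return c
def load(tag): return np.load(f'pics/{tag}.npy',allow_pickle=True).item()
def K(c):
    f=240/np.tan(np.radians(c['fov_y'])/2); return np.array([[f,0,c['cx']],[0,f,c['cy']],[0,0,1]])
def ray(c,uv):
    p=cv2.undistortPoints(np.array([[uv]],float),K(c),np.array(c['D'],float))[0,0]
    P=np.array(c['pose']); d=P[:3,:3]@np.array([p[0],-p[1],-1]); return P[:3,3],d
def atz(c,uv,z):
    o,d=ray(c,uv); return o+d*(z-o[2])/d[2]
def proj(c,X):
    P=np.array(c['pose']); q=(np.atleast_2d(X)-P[:3,3])@P[:3,:3]; q=q*[1,-1,-1]
    return cv2.projectPoints(q.reshape(-1,1,3),np.zeros(3),np.zeros(3),K(c),np.array(c['D'],float))[0][:,0]
def tri(*cu):
    A=np.zeros((3,3));b=np.zeros(3)
    for c,uv in cu:
        o,d=ray(c,uv); d=d/np.linalg.norm(d); M=np.eye(3)-np.outer(d,d); A+=M;b+=M@o
    return np.linalg.solve(A,b)
E
python3 - <<'E'
from h import *
for n in ['scene','top','wrist']:
    c=shot(n,n+'0'); print(n,c['fov_y'],np.round(c['pose'],3).tolist(),c['D'])
print(telemetry.get_obs())
E
```

```text
pics
scene 56.92260872757504 [[0.789, 0.439, -0.43, -0.048], [-0.615, 0.568, -0.547, -0.857], [0.004, 0.696, 0.718, 1.018], [0.0, 0.0, 0.0, 1.0]] [0.00330726 0.         0.         0.         0.        ]
top 45.00078162008629 [[0.009, 0.983, -0.182, 0.238], [-1.0, 0.008, -0.003, -0.132], [-0.001, 0.182, 0.983, 1.583], [0.0, 0.0, 0.0, 1.0]] [0.02631526 0.         0.         0.         0.        ]
wrist 59.22074256738704 [[0.374, -0.879, -0.296, 0.11], [0.927, 0.354, 0.122, 0.495], [-0.003, -0.32, 0.947, 0.373], [0.0, 0.0, 0.0, 1.0]] [-0.09164136  0.          0.          0.          0.        ]
{'clock': 0.15, 'joint_pos': array([ 1.18699961e+00,  2.41270151e-01,  4.03193031e-03,  1.33519286e+00,
       -3.32954985e-06,  1.57081206e+00]), 'joint_vel': array([-0.00081262, -0.00414709,  0.00194708,  0.00215606, -0.00035897,
        0.00111567]), 'tau': array([ 6.65324205e-05, -3.72634470e+01,  2.52638447e+01,  1.24027170e-02,
       -6.49428671e-05,  2.51960824e-05]), 'eef_pos': array([0.18704397, 0.46318167, 0.23060169]), 'tool_rot': array([ 1.90730406e-01,  9.81642116e-01, -8.02690086e-04, -1.54251508e-04]), 'ft_force': array([-0.07904713,  0.20074625, -0.06369917]), 'ft_torque': array([0.0848399 , 0.00163592, 0.02015157]), 'grasp_force': 0.0, 'grip_width': 0.08516854865552045}
```

View pics/top0.png

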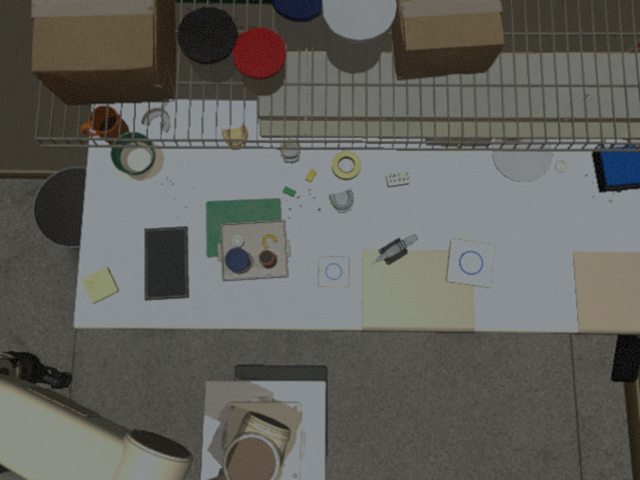

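View pics/scene0.png

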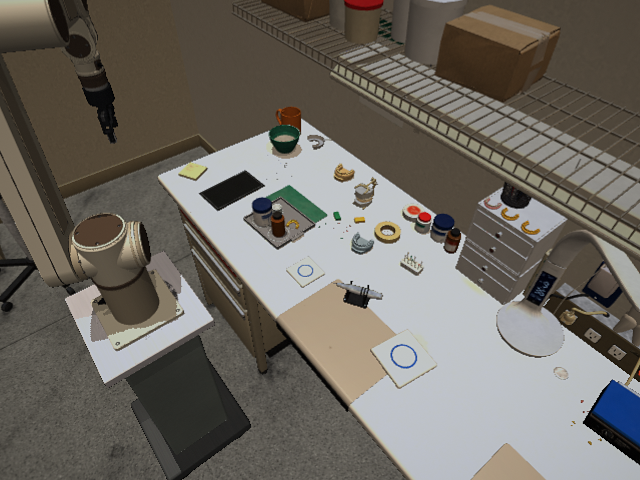

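The top view shows the tray at (254,250), jar (237,260), bottle (267,259), dish (238,241), arch (269,241) and dark side mat (166,263). For the tile, the candidates are the small one (334,271, about 84 mm) and the large one (470,262, about 120 mm, a decoy). The green mat (243,227) and the other jars at the back are not part of the job. Next come enlarged crops to measure from.

Run:
```python
from h import *
a=load('top0')['img'][190:310,135:360]; b=load('scene0')['img'][165:290,195:335]
a=cv2.resize(a,(788,420),interpolation=cv2.INTER_CUBIC)   #3.5x
b=cv2.resize(b,(672,600),interpolation=cv2.INTER_CUBIC) #4.8x
cv2.imwrite('pics/ta.png',a[:,:,::-1]);cv2.imwrite('pics/sb.png',b[:,:,::-1])
c=load('top0')
# ring/tile check
for n,uv,z in [('tile',(334,271),.008),('bigtile',(470.5,262.5),.008),('mat',(166,263),.004),('matTL',(145,228),.004),('matTR',(186,227),.004),('matBL',(146,299),.004),('matBR',(188,297),.004)]: print(n,atz(c,uv,z).round(3))
```

```text
tile [ 0.443 -0.182  0.008]
bigtile [ 0.47  -0.556  0.008]
mat [0.462 0.279 0.004]
matTL [0.559 0.343 0.004]
matTR [0.563 0.23  0.004]
matBL [0.363 0.328 0.004]
matBR [0.369 0.215 0.004]
```

View pics/ta.png

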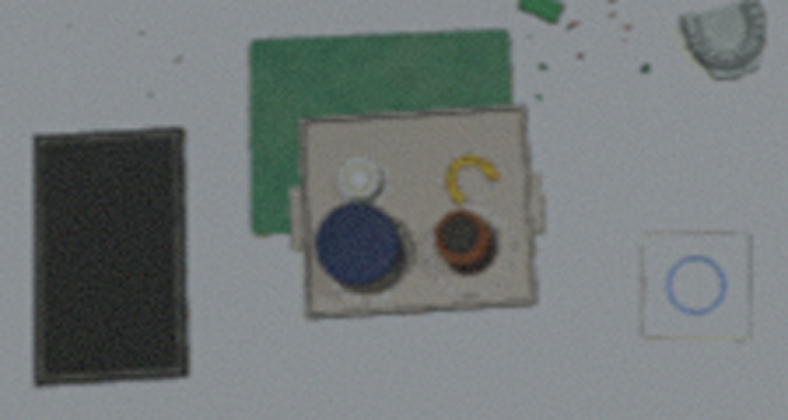

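View pics/sb.png

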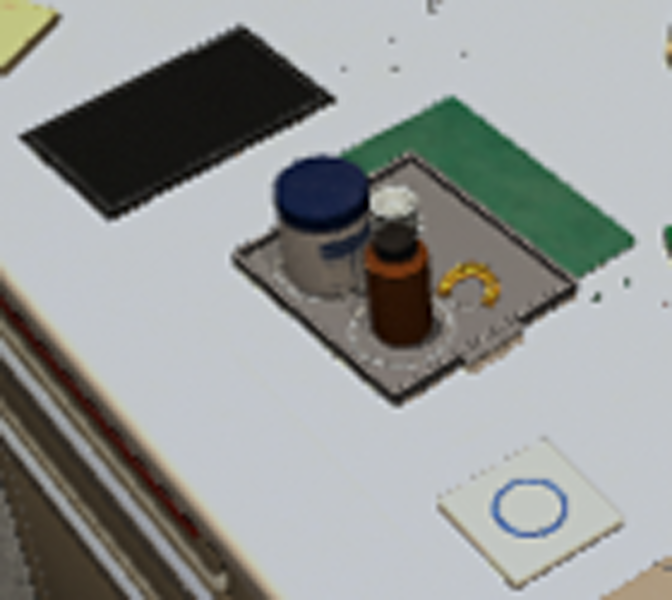

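Run:
```python
from h import *
t=load('top0');s=load('scene0')
T=lambda p:(p[0]/3.5+135-.36,p[1]/3.5+190-.36)
S=lambda p:(p[0]/4.8+195-.4,p[1]/4.8+165-.4)
for n,a,b,z in [('lid',(359,244),(322,183),.08),('cap',(458,237),(396,234),.088),('dish',(360,178),(394,197),.029),('ring',(696,285),(529,507),.008),('trayFL',(307,316),(233,258),.014),('FR',(536,302),(398,403),.014),('BR',(526,106),(576,288),.014),('BL',(301,119),(410,155),.014),('matFR',(187,375),(110,217),.004),('matBL',(34,136),(240,28),.004),('matBR',(184,129),(334,99),.004),('matFL',(37,384),(22,137),.004)]:
    print(n,tri((t,T(a)),(s,S(b))).round(4),'top@z',atz(t,T(a),z).round(4),'sc@z',atz(s,S(b),z).round(4))
```

```text
lid [0.4615 0.0732 0.0849] top@z [0.4621 0.074  0.08  ] sc@z [0.4645 0.078  0.08  ]
cap [ 0.4679 -0.0016  0.0904] top@z [ 0.4668 -0.0007  0.088 ] sc@z [ 0.4708 -0.      0.088 ]
dish [0.5207 0.0811 0.0343] top@z [0.5216 0.0819 0.029 ] sc@z [0.5238 0.0862 0.029 ]
ring [ 0.4417 -0.1803  0.0091] top@z [ 0.4427 -0.1807  0.008 ] sc@z [ 0.4413 -0.1792  0.008 ]
trayFL [0.4149 0.123  0.0067] top@z [0.4151 0.1214 0.014 ] sc@z [0.4105 0.1163 0.014 ]
FR [ 0.4285 -0.0556  0.0043] top@z [ 0.4275 -0.0561  0.014 ] sc@z [ 0.4238 -0.0632  0.014 ]
BR [ 0.5838 -0.0445  0.0067] top@z [ 0.5834 -0.0455  0.014 ] sc@z [ 0.5779 -0.0499  0.014 ]
BL [0.5706 0.1333 0.0107] top@z [0.5714 0.1321 0.014 ] sc@z [0.5669 0.1306 0.014 ]
matFR [0.3691 0.2146 0.0038] top@z [0.3695 0.2144 0.004 ] sc@z [0.3686 0.2146 0.004 ]
matBL [0.5569 0.346  0.0017] top@z [0.5578 0.3447 0.004 ] sc@z [0.554  0.3437 0.004 ]
matBR [0.5641 0.2262 0.005 ] top@z [0.5646 0.2263 0.004 ] sc@z [0.5644 0.2273 0.004 ]
matFL [0.3611 0.3305 0.0033] top@z [0.3617 0.33   0.004 ] sc@z [0.3602 0.3299 0.004 ]
```

Two-view heights agree with the text: lid 0.085, cap 0.090, dish rim 0.034, ring 0.009. The small tile is the right one. The plan is to close along x with the tool y-yaw at about 4°, so I turn first and then hover over the tray for a wrist check.

```bash
cat >> h.py <<'E'
def go(target,yaw=None):
    "print tool-frame shift units to target, and turn units to tool-y yaw (deg)"
    o=telemetry.get_obs(); r=R.from_quat(o['tool_rot']); m=r.as_matrix()
    if target is not None:
        d=m.T@(np.array(target)-o['eef_pos']); print('shift mm',(d*1000).round(1),'units',(d/.3).round(4),'rows>=',np.linalg.norm(d)/.0417)
    y=np.degrees(np.arctan2(m[1,1],m[0,1])); print('yaw',y.round(2),'zaxis',m[:,2].round(4))
    if yaw is not None:
        t=np.radians(yaw); y=np.array([np.cos(t),np.sin(t),0]); z=np.array([0,0,-1]); M=np.column_stack([np.cross(y,z),y,z])
        print('turn units',(np.degrees((r.inv()*R.from_matrix(M)).as_rotvec())/360).round(4))
    print('t',o['clock'],'pos',o['eef_pos'].round(4),'w',round(float(o['grip_width']),4),'F',o['grasp_force'],o['ft_force'].round(1))
E
python3 -m inch '[[[0,0,0.0197],[0,0,0],-1],[[0,0,0.0197],[0,0,0],-1],[[0,0,0.0197],[0,0,0],-1],[[0,0,0.0197],[0,0,0],-1],[[0,0,0.0197],[0,0,0],-1],[[0,0,0.0197],[0,0,0],-1],[[0,0,0.0197],[0,0,0],-1],[[0,0,0.0197],[0,0,0],-1],[[0,0,0.0197],[0,0,0],-1],[[0,0,0],[0,0,0],-1]]'
python3 -c "
from h import *
go([.42,.07,.23],4)"
```

```text
clock: 0.98
eef_pos: [0.1871, 0.4634, 0.2309]
tool_rot: [0.682, 0.732, -0.0, 0.0]
ft_force: [-0.3, 0.3, 0.1]
grip_width: 0.0852
grasp_force: 0.0
shift mm [-408.9  204.4    1.2] units [-1.3632  0.6812  0.0039] rows>= 10.963299933053248
yaw 4.07 zaxis [-3.e-04 -8.e-04 -1.e+00]
turn units [-0.0001  0.0001  0.0002]
t 0.9833 pos [0.1871 0.4634 0.2309] w 0.0852 F 0.0 [-0.3  0.3  0.1]
```

```bash
python3 -m inch '[[[0,0,0],[-0.1136,0.0568,0],-1],[[0,0,0],[-0.1136,0.0568,0],-1],[[0,0,0],[-0.1136,0.0568,0],-1],[[0,0,0],[-0.1136,0.0568,0],-1],[[0,0,0],[-0.1136,0.0568,0],-1],[[0,0,0],[-0.1136,0.0568,0],-1],[[0,0,0],[-0.1136,0.0568,0],-1],[[0,0,0],[-0.1136,0.0568,0],-1],[[0,0,0],[-0.1136,0.0568,0],-1],[[0,0,0],[-0.1136,0.0568,0],-1]]'
python3 -m inch '[[[0,0,0],[-0.1136,0.0568,0],-1],[[0,0,0],[-0.1136,0.0568,0],-1],[[0,0,0],[0,0,0],-1],[[0,0,0],[0,0,0],-1],[[0,0,0],[0,0,0],-1]]'
python3 -c "
from h import *
go([.467,-.002,.23],4); c=shot('wrist','w1'); print(np.round(c['pose'],3))
print(proj(c,[[.4621,.074,.08],[.4668,-.001,.088],[.5216,.082,.029]]).round(1))"
```

```text
clock: 1.82
eef_pos: [0.3825, 0.1344, 0.2314]
tool_rot: [0.679, 0.734, 0.0, 0.0]
ft_force: [1.3, 0.2, 0.4]
grip_width: 0.0854
grasp_force: 0.0
clock: 2.23
eef_pos: [0.4206, 0.0706, 0.231]
tool_rot: [0.681, 0.733, -0.0, -0.001]
ft_force: [0.3, 0.6, 0.3]
grip_width: 0.0853
grasp_force: 0.0
shift mm [-75.8  41.    0.9] units [-0.2528  0.1365  0.0031] rows>= 2.067208229774134
yaw 4.23 zaxis [-1.2e-03  3.0e-04 -1.0e+00]
turn units [-0.0002 -0.0001  0.0006]
t 2.2333 pos [0.4206 0.0706 0.231 ] w 0.0853 F 0.0 [0.3 0.6 0.3]
[[ 0.997 -0.071 -0.022  0.414]
 [ 0.074  0.945  0.32   0.153]
 [-0.002 -0.321  0.947  0.373]
 [ 0.     0.     0.     1.   ]]
[[374.6 219.3]
 [370.2 317.1]
 [437.9 198.9]]
```

View pics/w1.png

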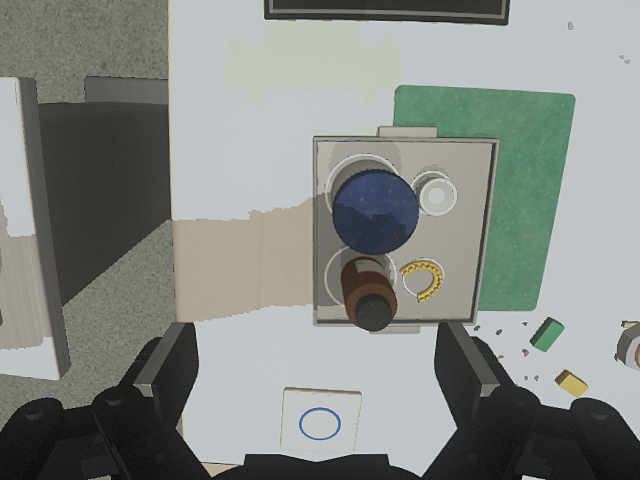

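The wrist view shows the lid at (376,211), cap (375,313), dish (436,195), arch (423,282) and tile ring (320,423). All of them match the choice.

Run:
```python
from h import *
w=load('w1');t=load('top0');s=load('scene0')
T=lambda p:(p[0]/3.5+135-.36,p[1]/3.5+190-.36)
S=lambda p:(p[0]/4.8+195-.4,p[1]/4.8+165-.4)
for n,a,b,p,z in [('lid',(359,244),(322,183),(376,211.5),.08),('cap',(458,237),(396,234),(376,313),.088),('dish',(360,178),(394,197),(437,195),.029),('ring',(696,285),(529,507),(320,423.5),.008)]:
    print(n,atz(w,p,z).round(4),'t+w',tri((t,T(a)),(w,p)).round(4),'all',tri((t,T(a)),(w,p),(s,S(b))).round(4))
# tray outer corners & front rings in wrist
for uv,z in [((314,137),.014),((498,139),.014),((477,325),.014),((314,325),.014),((361.5,187),.006),((360.5,274),.006)]: print(uv,atz(w,uv,z).round(4))
g=cv2.resize(w['img'][110:345,295:515],(660,600)[:2],interpolation=cv2.INTER_CUBIC); cv2.imwrite('pics/w1c.png',cv2.resize(w['img'][110:345,295:515],(562,600),interpolation=cv2.INTER_CUBIC)[:,:,::-1])
```

```text
lid [0.4625 0.0798 0.08  ] t+w [0.4646 0.076  0.0649] all [0.4631 0.0771 0.0792]
cap [0.4708 0.0028 0.088 ] t+w [ 4.697e-01 -1.000e-04  8.260e-02] all [0.4698 0.0006 0.0864]
dish [0.5203 0.0852 0.029 ] t+w [0.5234 0.0832 0.019 ] all [0.5213 0.0837 0.0303]
ring [ 0.4428 -0.1796  0.008 ] t+w [ 0.4429 -0.1808  0.0067] all [ 0.4423 -0.1799  0.008 ]
(314, 137) [0.4142 0.1232 0.014 ]
(498, 139) [0.5699 0.1347 0.014 ]
(477, 325) [ 0.5866 -0.0429  0.014 ]
(314, 325) [ 0.4271 -0.0536  0.014 ]
(361.5, 187) [0.4592 0.0825 0.006 ]
(360.5, 274) [ 4.672e-01 -4.000e-04  6.000e-03]
```

View pics/w1c.png

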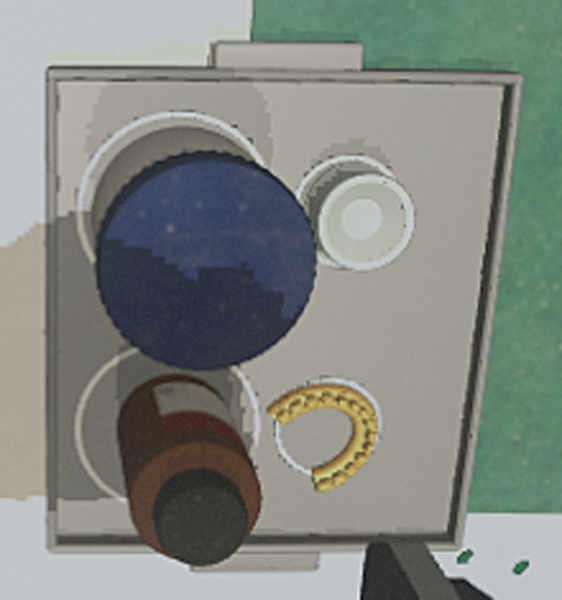

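```bash
python3 -m inch '[[[0,0,0],[-0.0817,0.0473,0],-1],[[0,0,0],[-0.0817,0.0473,0],-1],[[0,0,0],[-0.0817,0.0473,0],-1],[[0,0,0],[0,0,0],-1],[[0,0,0],[0,0,0],-1],[[0,0,0],[0,0,0.1],-1],[[0,0,0],[0,0,0.1],-1],[[0,0,0],[0,0,0.1],-1],[[0,0,0],[0,0,0],-1],[[0,0,0],[0,0,0],-1]]'
python3 -c "
from h import *
go([.4685,.0005,.028],4)"
```

```text
clock: 3.12
eef_pos: [0.4667, 0.002, 0.1405]
tool_rot: [0.68, 0.733, -0.001, -0.002]
ft_force: [-0.2, -0.9, 1.0]
grip_width: 0.0853
grasp_force: 0.0
shift mm [ -1.7   2.2 112.5] units [-0.0056  0.0074  0.375 ] rows>= 2.6987941055654416
yaw 4.36 zaxis [-4.5e-03  2.0e-04 -1.0e+00]
turn units [-0.0007 -0.0001  0.001 ]
t 3.1167 pos [0.4667 0.002  0.1405] w 0.0853 F 0.0 [-0.2 -0.9  1. ]
```

```bash
python3 -m inch '[[[0,0,0],[-0.005,0.006,0.09],-1],[[0,0,0],[0,0,0.09],-1],[[0,0,0],[0,0,0.09],-1],[[0,0,0],[0,0,0.09],-1],[[0,0,0],[0,0,0.015],-1],[[0,0,0],[0,0,0],-1],[[0,0,0],[0,0,0],-1],[[0,0,0],[0,0,0],-1]]'
python3 -c "
from h import *
go([.4685,.0005,.028],4)"
python3 -m inch '[[[0,0,0],[0,0,0],1],[[0,0,0],[0,0,0],1],[[0,0,0],[0,0,0],1],[[0,0,0],[0,0,0],1],[[0,0,0],[0,0,0],1],[[0,0,0],[0,0,0],1],[[0,0,0],[0,0,0],1],[[0,0,0],[0,0,0],1],[[0,0,0],[0,0,0],1],[[0,0,0],[0,0,0],1]]'
```

```text
clock: 3.78
eef_pos: [0.4729, -0.0007, 0.0312]
tool_rot: [0.681, 0.733, 0.002, 0.002]
ft_force: [-0.8, -0.6, 0.3]
grip_width: 0.0854
grasp_force: 0.0
shift mm [ 1.5 -4.3  3.2] units [ 0.0049 -0.0145  0.0106] rows>= 0.1339168214035122
yaw 4.21 zaxis [ 0.0045  0.     -1.    ]
turn units [0.0007 0.     0.0006]
t 3.7833 pos [ 0.4729 -0.0007  0.0312] w 0.0854 F 0.0 [-0.8 -0.6  0.3]
clock: 4.62
eef_pos: [0.4711, -0.001, 0.0297]
tool_rot: [0.681, 0.732, 0.0, 0.0]
ft_force: [-0.7, 0.6, 5.8]
grip_width: 0.0405
grasp_force: 59.9
```

```bash
python3 -m inch '[[[0,0,0],[0,0,-0.05],1],[[0,0,0],[0,0,-0.1],1],[[0,0,0],[0,0,-0.1],1],[[0,0,0],[0,0,-0.1],1],[[0,0,0],[0,0,-0.03],1],[[0,0,0],[0,0,0],1],[[0,0,0],[0,0,0],1]]'
python3 -m inch '[[[0,0,0],[0.06,-0.008,0],1],[[0,0,0],[0.117,-0.0156,0],1],[[0,0,0],[0.117,-0.0156,0],1],[[0,0,0],[0.117,-0.0156,0],1],[[0,0,0],[0.117,-0.0156,0],1],[[0,0,0],[0.117,-0.0156,0],1],[[0,0,0],[0.117,-0.0156,0],1],[[0,0,0],[0.117,-0.0156,0],1],[[0,0,0],[0.058,-0.008,0],1],[[0,0,0],[0,0,0],1]]'
python3 -m inch '[[[0,0,0],[0,0,0],1],[[0,0,0],[0,0,0],1],[[0,0,0],[0,0,0],1]]'
python3 -c "
from h import *
go([.413,.2755,.029],4)"
```

```text
clock: 5.2
eef_pos: [0.4706, -0.001, 0.1425]
tool_rot: [0.681, 0.732, 0.0, 0.0]
ft_force: [-0.6, 1.1, -1.0]
grip_width: 0.0405
grasp_force: 60.7
clock: 6.03
eef_pos: [0.4106, 0.2794, 0.1402]
tool_rot: [0.679, 0.734, -0.002, -0.001]
ft_force: [-0.2, -0.9, -1.7]
grip_width: 0.0404
grasp_force: 60.6
clock: 6.28
eef_pos: [0.4123, 0.2752, 0.1417]
tool_rot: [0.681, 0.732, -0.001, -0.0]
ft_force: [-0.2, 0.6, -1.4]
grip_width: 0.0403
grasp_force: 60.6
shift mm [  0.4   1.  112.7] units [0.0014 0.0033 0.3756] rows>= 2.702466978016944
yaw 4.1 zaxis [-0.002  -0.0017 -1.    ]
turn units [-0.0003  0.0003  0.0003]
t 6.2833 pos [0.4123 0.2752 0.1417] w 0.0403 F 60.61075996141881 [-0.2  0.6 -1.4]
```

```bash
python3 -m inch '[[[0,0,0],[0,0,0.08],1],[[0,0,0],[0,0,0.1],1],[[0,0,0],[0,0,0.1],1],[[0,0,0],[0,0,0.06],1],[[0,0,0],[0,0,0.025],1],[[0,0,0],[0,0,0.0105],1],[[0,0,0],[0,0,0],1],[[0,0,0],[0,0,0],1],[[0,0,0],[0,0,0],1]]'
python3 -c "
from h import *
go([.413,.2755,.0278],4)"
```

```text
clock: 7.03
eef_pos: [0.414, 0.2773, 0.0316]
tool_rot: [0.681, 0.732, 0.002, 0.0]
ft_force: [-0.2, 0.2, -0.9]
grip_width: 0.0403
grasp_force: 60.6
shift mm [-1.7 -1.2  3.8] units [-0.0056 -0.0039  0.0127] rows>= 0.10406105218502654
yaw 4.16 zaxis [ 0.0026  0.0017 -1.    ]
turn units [ 0.0004 -0.0002  0.0004]
t 7.0333 pos [0.414  0.2773 0.0316] w 0.0403 F 60.62434136867523 [-0.2  0.2 -0.9]
```

```bash
python3 -m inch '[[[0,0,0],[0,0,0.004],1],[[0,0,0],[0,0,0],1],[[0,0,0],[0,0,0],1],[[0,0,0],[0,0,0],1]]'
python3 -m inch '[[[0,0,0],[0,0,0.004],1],[[0,0,0],[0,0,0],1],[[0,0,0],[0,0,0],1],[[0,0,0],[0,0,0],1]]'
```

```text
clock: 7.37
eef_pos: [0.4129, 0.2769, 0.0293]
tool_rot: [0.681, 0.732, 0.0, 0.0]
ft_force: [0.1, -1.0, -1.0]
grip_width: 0.0406
grasp_force: 60.6
clock: 7.7
eef_pos: [0.4127, 0.2767, 0.0277]
tool_rot: [0.681, 0.732, 0.0, -0.0]
ft_force: [-0.1, -1.1, -0.4]
grip_width: 0.0407
grasp_force: 60.8
```

```bash
python3 -m inch '[[[0,0,0],[0,0,0.002],1],[[0,0,0],[0,0,0],-1],[[0,0,0],[0,0,0],-1],[[0,0,0],[0,0,0],-1],[[0,0,0],[0,0,0],-1],[[0,0,0],[0,0,0],-1],[[0,0,0],[0,0,0],-1],[[0,0,0],[0,0,0],-1]]'
python3 -m inch '[[[0,0,0],[0,0,-0.05],-1],[[0,0,0],[0,0,-0.1],-1],[[0,0,0],[0,0,-0.1],-1],[[0,0,0],[0,0,-0.1],-1],[[0,0,0],[0,0,-0.1],-1],[[0,0,0],[0,0,0],-1],[[0,0,0],[0,0,0],-1]]'
python3 -c "
from h import *
go([.463,.077,.16],4)
shot('wrist','w2')"
```

```text
clock: 8.37
eef_pos: [0.4127, 0.2767, 0.0271]
tool_rot: [0.681, 0.732, -0.0, -0.0]
ft_force: [0.5, 0.2, 0.1]
grip_width: 0.0856
grasp_force: 0.0
clock: 8.95
eef_pos: [0.4141, 0.2776, 0.1643]
tool_rot: [0.681, 0.732, 0.003, 0.001]
ft_force: [0.6, -0.1, 0.2]
grip_width: 0.0854
grasp_force: 0.0
shift mm [-203.6   34.1    3.9] units [-0.6788  0.1137  0.013 ] rows>= 4.952174358786881
yaw 4.18 zaxis [ 0.0043  0.0029 -1.    ]
turn units [ 0.0007 -0.0004  0.0005]
t 8.95 pos [0.4141 0.2776 0.1643] w 0.0854 F 0.0 [ 0.6 -0.1  0.2]
```

View pics/w2.png

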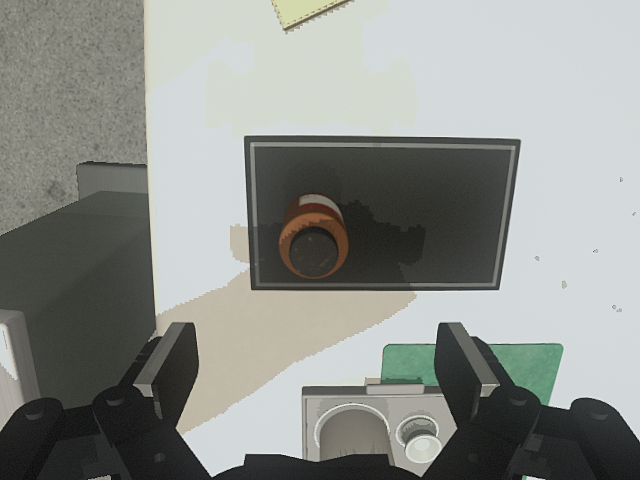

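The bottle stands upright on the mat, with its cap at (314,252). Next is the jar.

```bash
python3 -m inch '[[[0,0,0],[-0.1132,0.019,0],-1],[[0,0,0],[-0.1132,0.019,0],-1],[[0,0,0],[-0.1132,0.019,0],-1],[[0,0,0],[-0.1132,0.019,0],-1],[[0,0,0],[-0.1132,0.019,0],-1],[[0,0,0],[-0.1132,0.019,0],-1],[[0,0,0],[0,0,0],-1],[[0,0,0],[0,0,0],-1],[[0,0,0],[0,0,0],-1],[[0,0,0],[0,0,0],-1]]'
python3 -c "
from h import *
go([.463,.077,.031],4); shot('wrist','w3')"
```

```text
clock: 9.83
eef_pos: [0.4609, 0.0767, 0.1612]
tool_rot: [0.68, 0.733, -0.001, -0.001]
ft_force: [-0.5, 0.1, -0.1]
grip_width: 0.0859
grasp_force: 0.0
shift mm [1.000e-01 2.400e+00 1.302e+02] units [0.0005 0.0079 0.4341] rows>= 3.1234276819841136
yaw 4.25 zaxis [-0.002 -0.    -1.   ]
turn units [-0.0003 -0.      0.0007]
t 9.8333 pos [0.4609 0.0767 0.1612] w 0.0859 F 0.0 [-0.5  0.1 -0.1]
```

View pics/w3.png

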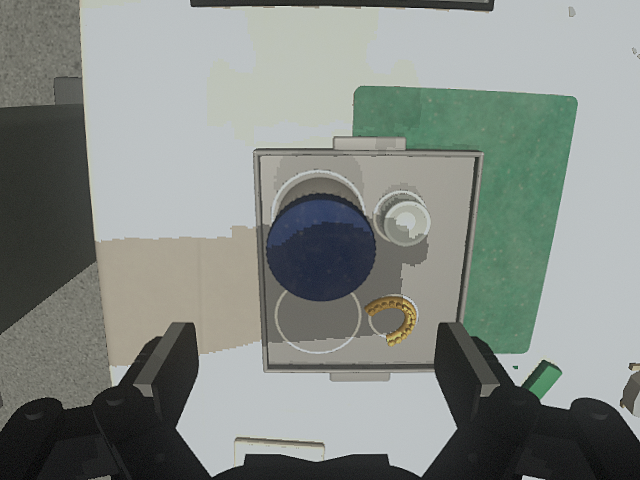

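The lid is at (321,247), the empty bottle ring at (318,320) and the dish rim at (406,221).

```bash
python3 -c "
from h import *
w=load('w3'); print(np.round(w['pose'][:3,3],3))
for uv,z in [((321,247),.08),((318,320),.006),((319,207),.006),((406,221),.029)]: print(atz(w,uv,z).round(4))"
```

```text
[0.455 0.16  0.304]
[0.4629 0.0806 0.08  ]
[ 0.468  -0.0073  0.006 ]
[0.4617 0.085  0.006 ]
[0.5207 0.0856 0.029 ]
```

```bash
python3 -m inch '[[[0,0,0],[0.004,0.004,0.08],-1],[[0,0,0],[0,0,0.1],-1],[[0,0,0],[0,0,0.1],-1],[[0,0,0],[0,0,0.08],-1],[[0,0,0],[0,0,0.05],-1],[[0,0,0],[0,0,0.022],-1],[[0,0,0],[0,0,0],-1],[[0,0,0],[0,0,0],-1],[[0,0,0],[0,0,0],-1]]'
python3 -c "
from h import *
go([.463,.078,.031],4)"
python3 -m inch '[[[0,0,0],[0,0,0],1],[[0,0,0],[0,0,0],1],[[0,0,0],[0,0,0],1],[[0,0,0],[0,0,0],1],[[0,0,0],[0,0,0],1],[[0,0,0],[0,0,0],1],[[0,0,0],[0,0,0],1],[[0,0,0],[0,0,0],1]]'
```

```text
clock: 10.63
eef_pos: [0.4639, 0.0779, 0.0337]
tool_rot: [0.681, 0.733, 0.001, 0.001]
ft_force: [-0.1, 0.5, 0.3]
grip_width: 0.0857
grasp_force: 0.0
shift mm [ 0.2 -0.9  2.7] units [ 0.0006 -0.0031  0.009 ] rows>= 0.06882431229852284
yaw 4.23 zaxis [ 2.3e-03  4.0e-04 -1.0e+00]
turn units [ 0.0004 -0.      0.0006]
t 10.6333 pos [0.4639 0.0779 0.0337] w 0.0857 F 0.0 [-0.1  0.5  0.3]
clock: 11.3
eef_pos: [0.464, 0.0775, 0.034]
tool_rot: [0.681, 0.732, 0.001, 0.001]
ft_force: [-0.3, 0.4, 6.0]
grip_width: 0.0612
grasp_force: 64.6
```

```bash
python3 -m inch '[[[0,0,0],[0,0,-0.04],1],[[0,0,0],[0,0,-0.08],1],[[0,0,0],[0,0,-0.1],1],[[0,0,0],[0,0,-0.1],1],[[0,0,0],[0,0,-0.05],1],[[0,0,0],[0,0,0],1],[[0,0,0],[0,0,0],1]]'
python3 -m inch '[[[0,0,0],[0.055,0.0175,0],1],[[0,0,0],[0.1117,0.0356,0],1],[[0,0,0],[0.1117,0.0356,0],1],[[0,0,0],[0.1117,0.0356,0],1],[[0,0,0],[0.1117,0.0356,0],1],[[0,0,0],[0.1117,0.0356,0],1],[[0,0,0],[0.055,0.0175,0],1],[[0,0,0],[0,0,0],1],[[0,0,0],[0,0,0],1],[[0,0,0],[0,0,0],1]]'
python3 -c "
from h import *
go([.513,.282,.032],4)"
```

```text
clock: 11.88
eef_pos: [0.4635, 0.0773, 0.1444]
tool_rot: [0.681, 0.732, 0.001, 0.001]
ft_force: [-0.4, 0.3, -1.2]
grip_width: 0.061
grasp_force: 65.1
clock: 12.72
eef_pos: [0.5107, 0.2808, 0.1418]
tool_rot: [0.681, 0.732, -0.002, -0.0]
ft_force: [0.3, -0.9, 0.1]
grip_width: 0.0609
grasp_force: 65.1
shift mm [  1.3   2.8 109.7] units [0.0042 0.0092 0.3658] rows>= 2.632687866917308
yaw 4.17 zaxis [-0.0033 -0.0023 -1.    ]
turn units [-0.0005  0.0003  0.0005]
t 12.7167 pos [0.5107 0.2808 0.1418] w 0.0609 F 65.1097297668457 [ 0.3 -0.9  0.1]
```

```bash
python3 -m inch '[[[0,0,0],[0,0,0.08],1],[[0,0,0],[0,0,0.1],1],[[0,0,0],[0,0,0.1],1],[[0,0,0],[0,0,0.05],1],[[0,0,0],[0,0,0.03],1],[[0,0,0],[0,0,0.004],1],[[0,0,0],[0,0,0],1],[[0,0,0],[0,0,0],1],[[0,0,0],[0,0,0],1],[[0,0,0],[0,0,0],1]]'
python3 -c "
from h import *
go([.513,.282,.032],4)"
```

```text
clock: 13.55
eef_pos: [0.5128, 0.2822, 0.0356]
tool_rot: [0.681, 0.732, 0.001, 0.0]
ft_force: [-0.8, -0.2, -0.2]
grip_width: 0.0611
grasp_force: 65.2
shift mm [-0.3  0.2  3.6] units [-0.0008  0.0006  0.0119] rows>= 0.08601090548542845
yaw 4.17 zaxis [ 0.0021  0.0011 -1.    ]
turn units [ 0.0003 -0.0002  0.0005]
t 13.55 pos [0.5128 0.2822 0.0356] w 0.0611 F 65.2210021018982 [-0.8 -0.2 -0.2]
```

```bash
python3 -m inch '[[[0,0,0],[0,0,0.006],1],[[0,0,0],[0,0,0],1],[[0,0,0],[0,0,0],1],[[0,0,0],[0,0,0],1]]'
python3 -m inch '[[[0,0,0],[0,0,0.004],1],[[0,0,0],[0,0,0],1],[[0,0,0],[0,0,0],1],[[0,0,0],[0,0,0],1]]'
python3 -m inch '[[[0,0,0],[0,0,0.002],1],[[0,0,0],[0,0,0],1],[[0,0,0],[0,0,0],1],[[0,0,0],[0,0,0],1]]'
```

```text
clock: 13.88
eef_pos: [0.5119, 0.282, 0.0326]
tool_rot: [0.681, 0.732, 0.0, 0.0]
ft_force: [0.6, -0.8, -1.1]
grip_width: 0.0612
grasp_force: 65.2
clock: 14.22
eef_pos: [0.5121, 0.2821, 0.0318]
tool_rot: [0.681, 0.732, 0.0, 0.0]
ft_force: [0.0, -0.3, 3.9]
grip_width: 0.061
grasp_force: 65.5
clock: 14.55
eef_pos: [0.5121, 0.2821, 0.0318]
tool_rot: [0.681, 0.732, 0.0, 0.0]
ft_force: [-2.1, -1.7, 7.1]
grip_width: 0.0608
grasp_force: 66.3
```

```bash
python3 -m inch '[[[0,0,0],[0,0,0],-1],[[0,0,0],[0,0,0],-1],[[0,0,0],[0,0,0],-1],[[0,0,0],[0,0,0],-1],[[0,0,0],[0,0,0],-1],[[0,0,0],[0,0,-0.05],-1],[[0,0,0],[0,0,-0.1],-1],[[0,0,0],[0,0,-0.1],-1],[[0,0,0],[0,0,-0.1],-1],[[0,0,0],[0,0,-0.06],-1]]'
python3 -m inch '[[[0,0,0],[0,0,0],-1],[[0,0,0],[-0.11,-0.002,0],-1],[[0,0,0],[-0.11,-0.002,0],-1],[[0,0,0],[-0.11,-0.002,0],-1],[[0,0,0],[-0.11,-0.002,0],-1],[[0,0,0],[-0.11,-0.002,0],-1],[[0,0,0],[-0.11,-0.002,0],-1],[[0,0,0],[0,0,0],-1],[[0,0,0],[0,0,0],-1],[[0,0,0],[0,0,0],-1]]'
python3 -c "
from h import *
go([.521,.083,.011],4); shot('wrist','w4'); t=shot('top','top1')
w=load('w4'); cv2.imwrite('pics/w4c.png',np.hstack([cv2.resize(w['img'],(480,360)),cv2.resize(t['img'][190:310,140:245],(315,360),interpolation=cv2.INTER_CUBIC)])[:,:,::-1])"
```

```text
clock: 15.38
eef_pos: [0.5131, 0.2825, 0.1571]
tool_rot: [0.681, 0.732, 0.002, 0.001]
ft_force: [0.8, 0.4, 0.2]
grip_width: 0.0852
grasp_force: 0.0
clock: 16.22
eef_pos: [0.5224, 0.0842, 0.153]
tool_rot: [0.681, 0.732, -0.0, -0.001]
ft_force: [-0.6, 0.4, 1.2]
grip_width: 0.0859
grasp_force: 0.0
shift mm [ -1.1  -1.4 142. ] units [-0.0037 -0.0046  0.4735] rows>= 3.4065127820968835
yaw 4.15 zaxis [-1.2e-03  3.0e-04 -1.0e+00]
turn units [-0.0002 -0.0001  0.0004]
t 16.2167 pos [0.5224 0.0842 0.153 ] w 0.0859 F 0.0 [-0.6  0.4  1.2]
```

View pics/w4c.png

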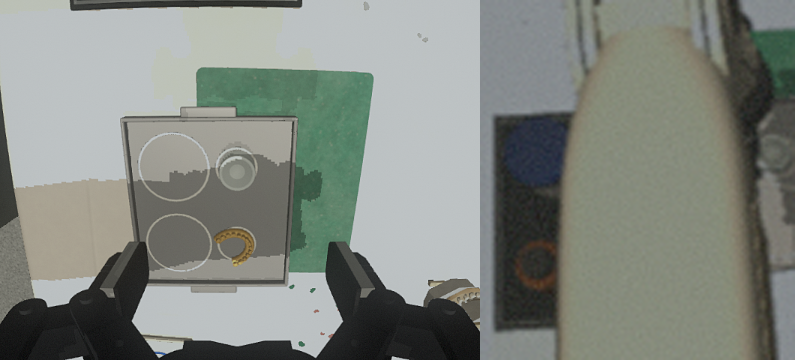

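Both stand on the mat, and the dish rim is at (316,228) in the wrist picture. Now I go down on the dish.

```bash
python3 -c "
from h import *
w=load('w4')
for uv,z in [((316,228),.029),((230.7,222),.006),((238.7,323),.006)]: print(atz(w,uv,z).round(4))"
python3 -m inch '[[[0,0,0],[-0.003,-0.004,0.09],-1],[[0,0,0],[0,0,0.1],-1],[[0,0,0],[0,0,0.1],-1],[[0,0,0],[0,0,0.1],-1],[[0,0,0],[0,0,0.05],-1],[[0,0,0],[0,0,0.024],-1],[[0,0,0],[0,0,0],-1],[[0,0,0],[0,0,0],-1],[[0,0,0],[0,0,0],-1],[[0,0,0],[0,0,0],-1]]'
python3 -c "
from h import *
go([.521,.083,.010],4)"
```

```text
[0.5218 0.086  0.029 ]
[0.461 0.079 0.006]
[ 0.4677 -0.0026  0.006 ]
clock: 17.15
eef_pos: [0.5231, 0.0837, 0.0161]
tool_rot: [0.681, 0.733, 0.001, 0.001]
ft_force: [-0.2, -0.0, 0.2]
grip_width: 0.0854
grasp_force: 0.0
shift mm [-0.5 -2.1  6.1] units [-0.0018 -0.0071  0.0203] rows>= 0.15558479235696115
yaw 4.21 zaxis [ 3.2e-03  5.0e-04 -1.0e+00]
turn units [ 0.0005 -0.      0.0006]
t 17.15 pos [0.5231 0.0837 0.0161] w 0.0854 F 0.0 [-0.2 -0.   0.2]
```

```bash
python3 -m inch '[[[0,0,0],[0,-0.002,0.015],-1],[[0,0,0],[0,0,0],-1],[[0,0,0],[0,0,0],-1],[[0,0,0],[0,0,0],-1]]'
python3 -m inch '[[[0,0,0],[0,0,0],1],[[0,0,0],[0,0,0],1],[[0,0,0],[0,0,0],1],[[0,0,0],[0,0,0],1],[[0,0,0],[0,0,0],1],[[0,0,0],[0,0,0],1],[[0,0,0],[0,0,0],1],[[0,0,0],[0,0,0],1],[[0,0,0],[0,0,0],1]]'
```

```text
clock: 17.48
eef_pos: [0.5211, 0.0831, 0.0102]
tool_rot: [0.681, 0.732, 0.0, 0.0]
ft_force: [0.3, 0.1, -0.2]
grip_width: 0.0858
grasp_force: 0.0
clock: 18.23
eef_pos: [0.5213, 0.0832, 0.0104]
tool_rot: [0.681, 0.732, 0.0, 0.0]
ft_force: [-0.5, 0.3, 4.9]
grip_width: 0.0299
grasp_force: 59.6
```

```bash
python3 -m inch '[[[0,0,0],[0,0,-0.03],1],[[0,0,0],[0,0,-0.06],1],[[0,0,0],[0,0,-0.08],1],[[0,0,0],[0,0,-0.08],1],[[0,0,0],[0,0,-0.08],1],[[0,0,0],[0,0,0],1],[[0,0,0],[0,0,0],1]]'
python3 -m inch '[[[0,0,0],[-0.05,-0.019,0],1],[[0,0,0],[-0.107,-0.0408,0],1],[[0,0,0],[-0.107,-0.0408,0],1],[[0,0,0],[-0.107,-0.0408,0],1],[[0,0,0],[-0.107,-0.0408,0],1],[[0,0,0],[-0.107,-0.0408,0],1],[[0,0,0],[-0.107,-0.0408,0],1],[[0,0,0],[-0.107,-0.0408,0],1],[[0,0,0],[-0.058,-0.022,0],1],[[0,0,0],[0,0,0],1]]'
python3 -m inch '[[[0,0,0],[0,0,0],1],[[0,0,0],[0,0,0],1],[[0,0,0],[0,0,0],1]]'
python3 -c "
from h import *
go([.4427,-.1815,.014],4); shot('wrist','w5')"
```

```text
clock: 18.82
eef_pos: [0.5222, 0.0833, 0.1107]
tool_rot: [0.681, 0.732, 0.001, 0.001]
ft_force: [-1.1, -0.4, -1.4]
grip_width: 0.0299
grasp_force: 59.3
clock: 19.65
eef_pos: [0.4397, -0.1832, 0.1076]
tool_rot: [0.683, 0.731, -0.001, -0.001]
ft_force: [-0.8, 0.6, 1.0]
grip_width: 0.03
grasp_force: 59.3
clock: 19.9
eef_pos: [0.4419, -0.1793, 0.1084]
tool_rot: [0.68, 0.733, -0.0, -0.001]
ft_force: [-0.1, -0.4, -1.1]
grip_width: 0.0305
grasp_force: 59.3
shift mm [-2.3  0.8 94.4] units [-0.0078  0.0027  0.3146] rows>= 2.2644061690497996
yaw 4.26 zaxis [-1.3e-03  8.0e-04 -1.0e+00]
turn units [-0.0002 -0.0001  0.0007]
t 19.9 pos [ 0.4419 -0.1793  0.1084] w 0.0305 F 59.33743492991198 [-0.1 -0.4 -1.1]
```

View pics/w5.png

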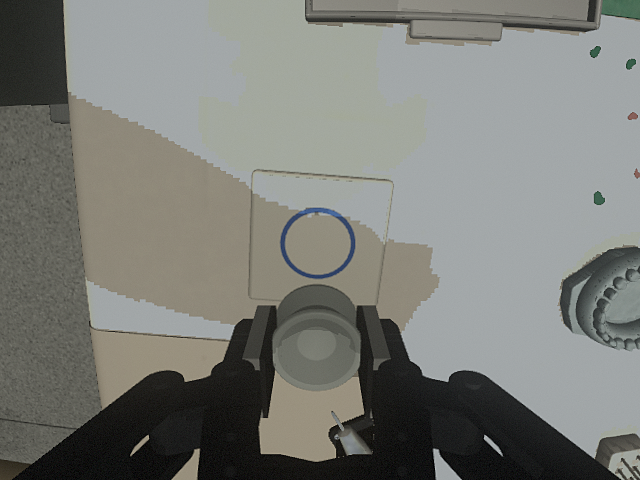

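```bash
python3 -c "
from h import *
w=load('w5')
print(atz(w,(317.5,348.5),.127).round(4),atz(w,(318,243),.008).round(4),atz(w,(321,235.5),.008))"
```

```text
[ 0.4419 -0.1768  0.127 ] [ 0.4426 -0.1796  0.008 ] [ 0.44402524 -0.17470277  0.008     ]
```

```bash
python3 -m inch '[[[0,0,0],[-0.009,0.001,0.06],1],[[0,0,0],[0,0,0.1],1],[[0,0,0],[0,0,0.08],1],[[0,0,0],[0,0,0.05],1],[[0,0,0],[0,0,0.02],1],[[0,0,0],[0,0,0],1],[[0,0,0],[0,0,0],1],[[0,0,0],[0,0,0],1],[[0,0,0],[0,0,0],1],[[0,0,0],[0,0,0],1]]'
python3 -c "
from h import *
go([.4424,-.182,.0125],4)"
```

```text
clock: 20.78
eef_pos: [0.4435, -0.1834, 0.0172]
tool_rot: [0.681, 0.732, 0.0, 0.001]
ft_force: [0.1, 0.7, -0.2]
grip_width: 0.0303
grasp_force: 59.4
shift mm [ 1.5 -1.   4.7] units [ 0.0049 -0.0034  0.0156] rows>= 0.1200499570683179
yaw 4.19 zaxis [ 2.2e-03 -9.0e-04 -1.0e+00]
turn units [0.0003 0.0002 0.0005]
t 20.7833 pos [ 0.4435 -0.1834  0.0172] w 0.0303 F 59.35503872606205 [ 0.1  0.7 -0.2]
```

```bash
python3 -m inch '[[[0,0,0],[0.004,-0.002,0.008],1],[[0,0,0],[0,0,0],1],[[0,0,0],[0,0,0],1],[[0,0,0],[0,0,0],1]]'
python3 -m inch '[[[0,0,0],[0,0,0.005],1],[[0,0,0],[0,0,0],1],[[0,0,0],[0,0,0],1],[[0,0,0],[0,0,0],1]]'
python3 -m inch '[[[0,0,0],[0,0,0.003],1],[[0,0,0],[0,0,0],1],[[0,0,0],[0,0,0],1],[[0,0,0],[0,0,0],1]]'
```

```text
clock: 21.12
eef_pos: [0.4418, -0.1819, 0.0137]
tool_rot: [0.681, 0.732, 0.0, 0.0]
ft_force: [-0.4, -0.2, 0.1]
grip_width: 0.0303
grasp_force: 59.4
clock: 21.45
eef_pos: [0.4421, -0.182, 0.0124]
tool_rot: [0.681, 0.732, 0.0, 0.0]
ft_force: [-1.2, 0.8, 2.9]
grip_width: 0.0303
grasp_force: 59.7
clock: 21.78
eef_pos: [0.4421, -0.1821, 0.0124]
tool_rot: [0.681, 0.732, 0.0, 0.0]
ft_force: [-2.7, 1.1, 10.9]
grip_width: 0.0299
grasp_force: 60.6
```

Contact. I release, lift, and look.

```bash
python3 -m inch '[[[0,0,0],[0,0,-0.003],1],[[0,0,0],[0,0,0],-1],[[0,0,0],[0,0,0],-1],[[0,0,0],[0,0,0],-1],[[0,0,0],[0,0,0],-1],[[0,0,0],[0,0,0],-1],[[0,0,0],[0,0,0],-1],[[0,0,0],[0,0,-0.05],-1],[[0,0,0],[0,0,-0.1],-1],[[0,0,0],[0,0,-0.1],-1]]'
python3 -m inch '[[[0,0,0],[0,0,-0.1],-1],[[0,0,0],[0,0,-0.1],-1],[[0,0,0],[0,0,-0.05],-1],[[0,0,0],[0,0,0],-1],[[0,0,0],[0,0,0],-1],[[0,0,0],[0,0,0],-1]]'
python3 -c "
from h import *
go([.5121,.2815,.16],4); w=shot('wrist','w6')
cv2.imwrite('pics/w6c.png',cv2.resize(w['img'][130:330,200:440],(720,600),interpolation=cv2.INTER_CUBIC)[:,:,::-1])"
```

```text
clock: 22.62
eef_pos: [0.4404, -0.1813, 0.0868]
tool_rot: [0.681, 0.732, -0.001, -0.002]
ft_force: [1.0, -0.6, -0.5]
grip_width: 0.0858
grasp_force: 0.0
clock: 23.12
eef_pos: [0.4412, -0.1816, 0.1612]
tool_rot: [0.681, 0.732, -0.0, -0.001]
ft_force: [-0.7, 0.2, -1.3]
grip_width: 0.0853
grasp_force: 0.0
shift mm [456.7 104.6   1.3] units [1.5224 0.3485 0.0045] rows>= 11.235669518137332
yaw 4.18 zaxis [-1.6e-03  7.0e-04 -1.0e+00]
turn units [-0.0003 -0.0001  0.0005]
t 23.1167 pos [ 0.4412 -0.1816  0.1612] w 0.0853 F 0.0 [-0.7  0.2 -1.3]
```

View pics/w6c.png

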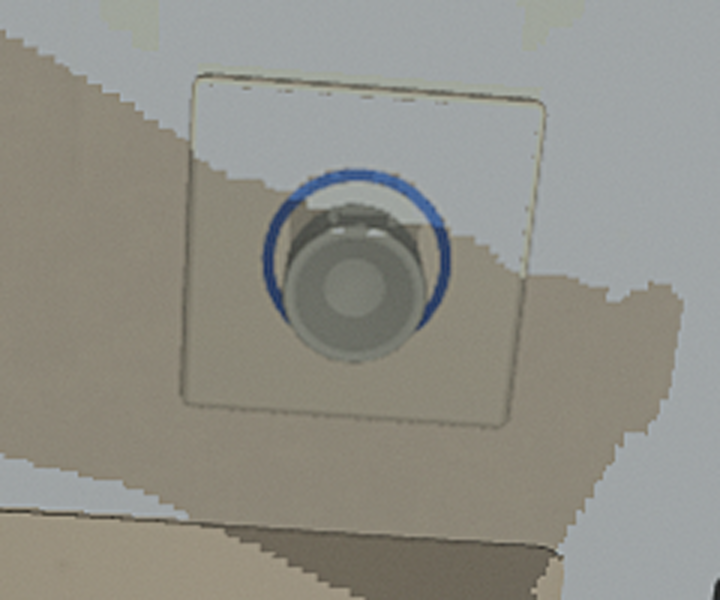

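```bash
python3 -c "
from h import *
w=load('w6')
print(atz(w,(318,226.7),.031).round(4),atz(w,(318.7,214.7),.008).round(4))"
python3 -m inch '[[[0,0,0],[0.1269,0.029,0],-1],[[0,0,0],[0.1269,0.029,0],-1],[[0,0,0],[0.1269,0.029,0],-1],[[0,0,0],[0.1269,0.029,0],-1],[[0,0,0],[0.1269,0.029,0],-1],[[0,0,0],[0.1269,0.029,0],-1],[[0,0,0],[0.1269,0.029,0],-1],[[0,0,0],[0.1269,0.029,0],-1],[[0,0,0],[0.1269,0.029,0],-1],[[0,0,0],[0.1269,0.029,0],-1]]'
python3 -m inch '[[[0,0,0],[0.1269,0.029,0],-1],[[0,0,0],[0.1269,0.029,0],-1],[[0,0,0],[0,0,0],-1],[[0,0,0],[0,0,0],-1],[[0,0,0],[0,0,0],-1],[[0,0,0],[0,0,0],-1]]'
python3 -c "
from h import *
go([.5121,.282,.032],4)"
```

```text
[ 0.4418 -0.1806  0.031 ] [ 0.4422 -0.1784  0.008 ]
clock: 24.0
eef_pos: [0.4998, 0.2057, 0.1602]
tool_rot: [0.681, 0.733, -0.002, -0.001]
ft_force: [0.3, -0.4, -0.2]
grip_width: 0.0856
grasp_force: 0.0
clock: 24.5
eef_pos: [0.512, 0.2799, 0.1611]
tool_rot: [0.681, 0.732, -0.001, -0.0]
ft_force: [-0.2, -0.5, -0.4]
grip_width: 0.0857
grasp_force: 0.0
shift mm [  2.2   0.5 129.1] units [0.0074 0.0018 0.4302] rows>= 3.095378410611691
yaw 4.11 zaxis [-0.0022 -0.0015 -1.    ]
turn units [-0.0004  0.0002  0.0003]
t 24.5 pos [0.512  0.2799 0.1611] w 0.0857 F 0.0 [-0.2 -0.5 -0.4]
```

The dish sits about 2 mm from the ring centre. Next I pick the jar back up.

```bash
python3 -m inch '[[[0,0,0],[0.006,0.001,0.09],-1],[[0,0,0],[0,0,0.1],-1],[[0,0,0],[0,0,0.1],-1],[[0,0,0],[0,0,0.09],-1],[[0,0,0],[0,0,0.04],-1],[[0,0,0],[0,0,0.008],-1],[[0,0,0],[0,0,0],-1],[[0,0,0],[0,0,0],-1],[[0,0,0],[0,0,0],-1],[[0,0,0],[0,0,0],-1]]'
python3 -m inch '[[[0,0,0],[0,0,0],1],[[0,0,0],[0,0,0],1],[[0,0,0],[0,0,0],1],[[0,0,0],[0,0,0],1],[[0,0,0],[0,0,0],1],[[0,0,0],[0,0,0],1],[[0,0,0],[0,0,0],1],[[0,0,0],[0,0,0],1]]'
python3 -m inch '[[[0,0,0],[0,0,-0.04],1],[[0,0,0],[0,0,-0.08],1],[[0,0,0],[0,0,-0.1],1],[[0,0,0],[0,0,-0.1],1],[[0,0,0],[0,0,-0.05],1],[[0,0,0],[0,0,0],1],[[0,0,0],[0,0,0],1]]'
python3 -c "
from h import *
go([.4635,.0773,.036],4)"
```

```text
clock: 25.33
eef_pos: [0.5141, 0.2835, 0.0355]
tool_rot: [0.681, 0.732, 0.002, 0.001]
ft_force: [-0.7, 0.2, -0.6]
grip_width: 0.0852
grasp_force: 0.0
clock: 26.0
eef_pos: [0.5137, 0.2836, 0.0349]
tool_rot: [0.681, 0.732, 0.001, 0.0]
ft_force: [0.2, 0.1, 5.7]
grip_width: 0.0614
grasp_force: 65.1
clock: 26.58
eef_pos: [0.5132, 0.2834, 0.1452]
tool_rot: [0.681, 0.732, 0.001, 0.0]
ft_force: [-0.3, 0.4, -1.2]
grip_width: 0.0608
grasp_force: 65.0
shift mm [-202.   -64.8  109. ] units [-0.6733 -0.216   0.3634] rows>= 5.719653177522008
yaw 4.19 zaxis [ 1.5e-03  8.0e-04 -1.0e+00]
turn units [ 0.0002 -0.0001  0.0005]
t 26.5833 pos [0.5132 0.2834 0.1452] w 0.0608 F 65.02789735794067 [-0.3  0.4 -1.2]
```

```bash
python3 -m inch '[[[0,0,0],[-0.055,-0.018,0],1],[[0,0,0],[-0.1115,-0.0364,0],1],[[0,0,0],[-0.1115,-0.0364,0],1],[[0,0,0],[-0.1115,-0.0364,0],1],[[0,0,0],[-0.1115,-0.0364,0],1],[[0,0,0],[-0.1115,-0.0364,0],1],[[0,0,0],[-0.055,-0.018,0],1],[[0,0,0],[0,0,0],1],[[0,0,0],[0,0,0],1],[[0,0,0],[0,0,0],1]]'
python3 -m inch '[[[0,0,0],[0,0,0.08],1],[[0,0,0],[0,0,0.1],1],[[0,0,0],[0,0,0.1],1],[[0,0,0],[0,0,0.04],1],[[0,0,0],[0,0,0.02],1],[[0,0,0],[0,0,0],1],[[0,0,0],[0,0,0],1],[[0,0,0],[0,0,0],1],[[0,0,0],[0,0,0],1]]'
python3 -c "
from h import *
go([.4632,.079,.0369],4)"
```

```text
clock: 27.42
eef_pos: [0.4619, 0.079, 0.1437]
tool_rot: [0.681, 0.732, -0.0, -0.001]
ft_force: [-0.2, -0.9, 0.4]
grip_width: 0.0608
grasp_force: 65.1
clock: 28.17
eef_pos: [0.4636, 0.0791, 0.044]
tool_rot: [0.681, 0.733, 0.001, 0.001]
ft_force: [-0.2, 0.1, -1.2]
grip_width: 0.0608
grasp_force: 65.2
shift mm [-0.1 -0.4  7.1] units [-0.0003 -0.0013  0.0236] rows>= 0.17032108352168152
yaw 4.21 zaxis [ 2.8e-03  5.0e-04 -1.0e+00]
turn units [ 0.0005 -0.      0.0006]
t 28.1667 pos [0.4636 0.0791 0.044 ] w 0.0608 F 65.16485095024109 [-0.2  0.1 -1.2]
```

```bash
python3 -m inch '[[[0,0,0],[0,0,0.015],1],[[0,0,0],[0,0,0],1],[[0,0,0],[0,0,0],1],[[0,0,0],[0,0,0],1]]'
python3 -m inch '[[[0,0,0],[0,0,0.004],1],[[0,0,0],[0,0,0],1],[[0,0,0],[0,0,0],1],[[0,0,0],[0,0,0],1]]'
python3 -m inch '[[[0,0,0],[0,0,0.003],1],[[0,0,0],[0,0,0],1],[[0,0,0],[0,0,0],1],[[0,0,0],[0,0,0],1]]'
```

```text
clock: 28.5
eef_pos: [0.4623, 0.0786, 0.0384]
tool_rot: [0.681, 0.732, 0.0, 0.0]
ft_force: [0.1, -0.3, -1.3]
grip_width: 0.0608
grasp_force: 65.2
clock: 28.83
eef_pos: [0.4622, 0.0786, 0.037]
tool_rot: [0.681, 0.732, -0.0, -0.0]
ft_force: [-0.9, -0.3, -1.2]
grip_width: 0.0607
grasp_force: 65.2
clock: 29.17
eef_pos: [0.4623, 0.0786, 0.0369]
tool_rot: [0.681, 0.732, 0.0, 0.0]
ft_force: [-2.3, -0.5, 5.8]
grip_width: 0.0608
grasp_force: 65.8
```

```bash
python3 -m inch '[[[0,0,0],[0,0,0],-1],[[0,0,0],[0,0,0],-1],[[0,0,0],[0,0,0],-1],[[0,0,0],[0,0,0],-1],[[0,0,0],[0,0,0],-1],[[0,0,0],[0,0,-0.05],-1],[[0,0,0],[0,0,-0.1],-1],[[0,0,0],[0,0,-0.1],-1],[[0,0,0],[0,0,-0.1],-1],[[0,0,0],[0,0,-0.06],-1]]'
python3 -m inch '[[[0,0,0],[0,0,0],-1],[[0,0,0],[0.1118,-0.0194,0],-1],[[0,0,0],[0.1118,-0.0194,0],-1],[[0,0,0],[0.1118,-0.0194,0],-1],[[0,0,0],[0.1118,-0.0194,0],-1],[[0,0,0],[0.1118,-0.0194,0],-1],[[0,0,0],[0.1118,-0.0194,0],-1],[[0,0,0],[0,0,0],-1],[[0,0,0],[0,0,0],-1],[[0,0,0],[0,0,0],-1]]'
python3 -c "
from h import *
go([.4127,.2768,.028],4)"
```

```text
clock: 30.0
eef_pos: [0.4635, 0.0789, 0.1622]
tool_rot: [0.681, 0.732, 0.002, 0.001]
ft_force: [0.9, -0.4, 0.5]
grip_width: 0.0852
grasp_force: 0.0
clock: 30.83
eef_pos: [0.4121, 0.2763, 0.1582]
tool_rot: [0.681, 0.733, -0.001, -0.0]
ft_force: [-0.4, -0.7, 0.1]
grip_width: 0.0851
grasp_force: 0.0
shift mm [  0.6   0.8 130.2] units [0.002  0.0027 0.4339] rows>= 3.12201930005784
yaw 4.22 zaxis [-0.0014 -0.0015 -1.    ]
turn units [-0.0002  0.0002  0.0006]
t 30.8333 pos [0.4121 0.2763 0.1582] w 0.0851 F 0.0 [-0.4 -0.7  0.1]
```

```bash
python3 -m inch '[[[0,0,0],[0,0,0.09],-1],[[0,0,0],[0,0,0.1],-1],[[0,0,0],[0,0,0.1],-1],[[0,0,0],[0,0,0.09],-1],[[0,0,0],[0,0,0.04],-1],[[0,0,0],[0,0,0.012],-1],[[0,0,0],[0,0,0],-1],[[0,0,0],[0,0,0],-1],[[0,0,0],[0,0,0],-1],[[0,0,0],[0,0,0],-1]]'
python3 -m inch '[[[0,0,0],[0,0,0],1],[[0,0,0],[0,0,0],1],[[0,0,0],[0,0,0],1],[[0,0,0],[0,0,0],1],[[0,0,0],[0,0,0],1],[[0,0,0],[0,0,0],1],[[0,0,0],[0,0,0],1],[[0,0,0],[0,0,0],1],[[0,0,0],[0,0,0],1],[[0,0,0],[0,0,0],1]]'
python3 -m inch '[[[0,0,0],[0,0,-0.05],1],[[0,0,0],[0,0,-0.1],1],[[0,0,0],[0,0,-0.1],1],[[0,0,0],[0,0,-0.1],1],[[0,0,0],[0,0,-0.05],1],[[0,0,0],[0,0,0],1],[[0,0,0],[0,0,0],1],[[0,0,0],[0,0,0],1]]'
python3 -c "
from h import *
go([.4695,-.001,.14],4)"
```

```text
clock: 31.67
eef_pos: [0.4139, 0.2772, 0.0309]
tool_rot: [0.681, 0.732, 0.001, 0.0]
ft_force: [0.1, -0.7, -0.2]
grip_width: 0.0852
grasp_force: 0.0
clock: 32.5
eef_pos: [0.4129, 0.2771, 0.0302]
tool_rot: [0.681, 0.732, 0.0, -0.0]
ft_force: [-0.3, -0.6, 5.3]
grip_width: 0.0404
grasp_force: 60.6
clock: 33.17
eef_pos: [0.4118, 0.2762, 0.148]
tool_rot: [0.681, 0.732, -0.001, -0.0]
ft_force: [-0.9, -0.6, -0.4]
grip_width: 0.0406
grasp_force: 60.7
shift mm [-280.6   37.3    8.3] units [-0.9354  0.1244  0.0277] rows>= 6.792031437397595
yaw 4.19 zaxis [-0.0022 -0.0015 -1.    ]
turn units [-0.0004  0.0002  0.0005]
t 33.1667 pos [0.4118 0.2762 0.148 ] w 0.0406 F 60.67639373475686 [-0.9 -0.6 -0.4]
```

```bash
python3 -m inch '[[[0,0,0],[-0.058,0.0076,0],1],[[0,0,0],[-0.117,0.0152,0],1],[[0,0,0],[-0.117,0.0152,0],1],[[0,0,0],[-0.117,0.0152,0],1],[[0,0,0],[-0.117,0.0152,0],1],[[0,0,0],[-0.117,0.0152,0],1],[[0,0,0],[-0.117,0.0152,0],1],[[0,0,0],[-0.117,0.0152,0],1],[[0,0,0],[-0.058,0.0076,0],1],[[0,0,0],[0,0,0],1]]'
python3 -m inch '[[[0,0,0],[0,0,0],1],[[0,0,0],[0,0,0],1],[[0,0,0],[0,0,0.08],1],[[0,0,0],[0,0,0.1],1],[[0,0,0],[0,0,0.1],1],[[0,0,0],[0,0,0.05],1],[[0,0,0],[0,0,0.03],1],[[0,0,0],[0,0,0],1],[[0,0,0],[0,0,0],1],[[0,0,0],[0,0,0],1]]'
python3 -c "
from h import *
go([.4695,-.001,.0322],4)"
```

```text
clock: 34.0
eef_pos: [0.4688, -0.0037, 0.1474]
tool_rot: [0.683, 0.731, -0.002, -0.001]
ft_force: [-0.1, 0.6, -1.2]
grip_width: 0.0408
grasp_force: 60.7
clock: 34.83
eef_pos: [0.4707, 0.0002, 0.0426]
tool_rot: [0.68, 0.733, 0.001, 0.001]
ft_force: [0.5, 0.3, -0.4]
grip_width: 0.0404
grasp_force: 60.8
shift mm [-1.1 -1.3 10.4] units [-0.0038 -0.0043  0.0348] rows>= 0.2537573830073921
yaw 4.24 zaxis [ 2.2e-03  1.0e-04 -1.0e+00]
turn units [0.0004 0.     0.0007]
t 34.8333 pos [4.707e-01 2.000e-04 4.260e-02] w 0.0404 F 60.753626790829 [ 0.5  0.3 -0.4]
```

```bash
python3 -m inch '[[[0,0,0],[-0.002,0,0.024],1],[[0,0,0],[0,0,0],1],[[0,0,0],[0,0,0],1],[[0,0,0],[0,0,0],1]]'
python3 -m inch '[[[0,0,0],[0,0,0.005],1],[[0,0,0],[0,0,0],1],[[0,0,0],[0,0,0],1],[[0,0,0],[0,0,0],1]]'
python3 -m inch '[[[0,0,0],[0,0,0.003],1],[[0,0,0],[0,0,0],1],[[0,0,0],[0,0,0],1],[[0,0,0],[0,0,0],1]]'
```

```text
clock: 35.17
eef_pos: [0.4698, -0.001, 0.0347]
tool_rot: [0.681, 0.732, 0.0, 0.0]
ft_force: [0.0, -0.5, -0.8]
grip_width: 0.0405
grasp_force: 60.8
clock: 35.5
eef_pos: [0.4696, -0.0009, 0.0329]
tool_rot: [0.681, 0.732, 0.0, 0.0]
ft_force: [-0.4, -0.2, -1.1]
grip_width: 0.0405
grasp_force: 60.8
clock: 35.83
eef_pos: [0.4698, -0.0009, 0.0322]
tool_rot: [0.681, 0.732, 0.0, 0.0]
ft_force: [-0.3, -0.2, 2.5]
grip_width: 0.0404
grasp_force: 61.0
```

Contact. I release, lift, and pull back toward the robot for a final look.

```bash
python3 -m inch '[[[0,0,0],[0,0,0],-1],[[0,0,0],[0,0,0],-1],[[0,0,0],[0,0,0],-1],[[0,0,0],[0,0,0],-1],[[0,0,0],[0,0,0],-1],[[0,0,0],[0,0,0],-1],[[0,0,0],[0,0,-0.05],-1],[[0,0,0],[0,0,-0.1],-1],[[0,0,0],[0,0,-0.1],-1],[[0,0,0],[0,0,-0.1],-1]]'
python3 -m inch '[[[0,0,0],[0,0,-0.1],-1],[[0,0,0],[0,0,-0.1],-1],[[0,0,0],[0.12,-0.06,0],-1],[[0,0,0],[0.12,-0.06,0],-1],[[0,0,0],[0.12,-0.06,0],-1],[[0,0,0],[0.12,-0.06,0],-1],[[0,0,0],[0.12,-0.06,0],-1],[[0,0,0],[0.12,-0.06,0],-1],[[0,0,0],[0.12,-0.06,0],-1],[[0,0,0],[0,0,0],-1]]'
python3 -m inch '[[[0,0,0],[0.12,-0.03,0],-1],[[0,0,0],[0.12,-0.03,0],-1],[[0,0,0],[0.12,0,0],-1],[[0,0,0],[0,0,0],-1],[[0,0,0],[0,0,0],-1]]'
python3 -c "
from h import *
t=shot('top','top2'); s=shot('scene','scene2'); f=cv2.INTER_CUBIC
a=cv2.resize(load('top0')['img'][215:300,210:360],(450,255),interpolation=f);b=cv2.resize(t['img'][215:300,210:360],(450,255),interpolation=f);c=cv2.resize(s['img'][165:290,195:335],(336,300),interpolation=f)
o=np.zeros((510,786,3),np.uint8);o[:255,:450]=a;o[255:,:450]=b;o[:300,450:]=c
cv2.imwrite('pics/fin.png',o[:,:,::-1])"
```

```text
clock: 36.67
eef_pos: [0.469, -0.0009, 0.1378]
tool_rot: [0.681, 0.732, -0.0, -0.001]
ft_force: [0.2, 0.4, -0.9]
grip_width: 0.0856
grasp_force: 0.0
clock: 37.5
eef_pos: [0.3221, 0.2464, 0.1972]
tool_rot: [0.677, 0.736, 0.001, -0.001]
ft_force: [0.4, -0.4, 0.2]
grip_width: 0.0854
grasp_force: 0.0
clock: 37.92
eef_pos: [0.2995, 0.3487, 0.1965]
tool_rot: [0.68, 0.733, -0.0, 0.0]
ft_force: [-0.7, -0.1, 0.2]
grip_width: 0.085
grasp_force: 0.0
```

View pics/fin.png

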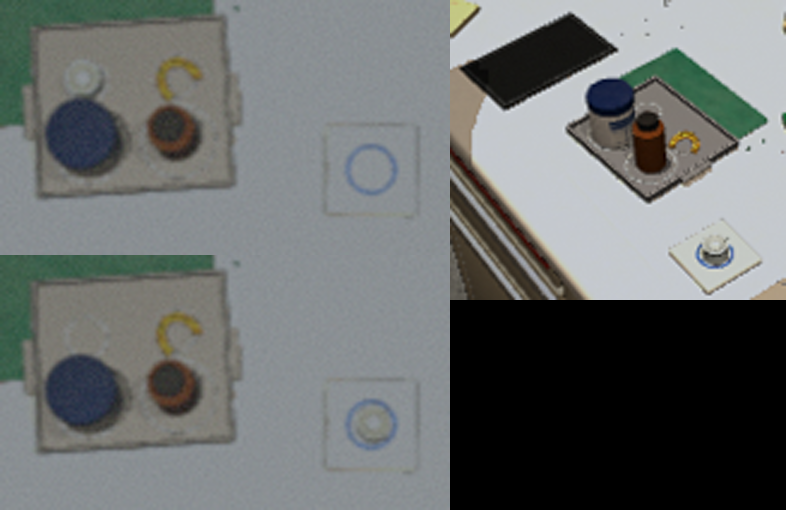

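The before and after top views match. The lid is at (84,135) before and (84,390−255) after, the cap is the same to within a pixel, the arch has not moved, and the dish is inside the blue ring. I'm handing the job in.

```bash
python3 -c "
from workcell import workorder
print(workorder.job_done())"
```

```text
the job is handed in; nothing more can be done
None
```

I handed the job in at about 38 s (limit 109 s), with no verdict returned: in the last pictures the dish is upright in the blue ring (about 2 mm off centre), the jar and bottle are back in their tray places, and the arch is where it was; I never moved near the stone cast but did not check it in the final views.

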